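# Draw the sagging bolt and hold the tray gate ajar

### The job

The little tray gate in the wooden rail on the buffet table is shut by a barrel bolt that has sagged, so that its toe hangs behind the bent-up lip of the keeper. Lift the bolt by its upright handle and draw it over the lip, towards the hinges, until it is clear of the keeper, then pull the gate, which springs shut by itself, about 20 degrees open towards the robot. Leave the tableware where it stands, and finish still holding the gate there, at rest, with the bolt drawn: do not let go.

Things in the scene. Friction and masses are not known exactly. Their poses are not given: they have to be found in the camera images.
- rail: fixed wooden gallery rail, 740 mm long, standing on the table (140 mm high, hinge post 197 mm with its ball), with a gateway in its middle; stands at differing places and turns. Origin: middle of the gateway, table level. Its x axis points away from the robot, across the rail; y runs along the rail from the bolt post (y -181 mm) to the hinge post (y +181 mm); z up
- gate (a joint): hinge of the gate, a lattice leaf 262 mm long, its flat top rail 52 mm wide and 150 mm above the table. 0 rad shut (stop), growing to 1.0 as the bolt end swings towards the robot (the rail's -x; clockwise from above). A spring shuts it: about 0.45 N m when shut, 0.65 N m at 0.4 rad. With the bolt's toe in the keeper it moves only about 0.015 rad
- gate_hinge (a point): point on the upright hinge line of the gate, 140 mm above the table (rail x 0, y +145 mm)
- bolt_draw (a joint): how far the bolt is drawn back along the gate towards the hinges, m: 0 pushed fully home, 0.045 fully drawn (stop). About 1.2 N of rubbing. Without lifting it stops at about 0.019, where the toe meets the lip; from 0.035 the toe is out of the keeper, and the gate is free. It starts between 0 and 0.014
- bolt_lift (a joint): how far the bolt is lifted in its slack straps, m: 0 sagging (as it falls by its own weight, about 2 N), 0.018 top stop. The toe clears the lip from 0.010 up. Being drawn past the lip, the bolt may sink again
- bolt_handle (a point): grip point of the bolt handle: an upright round steel post, 16 mm across, standing on the bolt. The point lies on the post's axis, 20 mm below its top and 50 mm above the bolt's axis; 215 mm above the table when the bolt sags, 205 mm from the hinge line with the bolt home (160 mm fully drawn). The post stands free for 35 mm below this point. Axes as the gate's: z up, y along the gate to the hinges
- strap (a point): top middle of the strap nearer the bolt post, 193 mm above the table: one of two steel straps, 30 mm wide across the gate and 12 mm along it, that carry the round bolt shaft (14 mm) along the gate's flat top rail. With the bolt home the handle stands 45 mm from this strap and 95 mm from the other one, on its hinge side
- keeper_lip (a point): top edge, middle, of the keeper's bent-up lip, 6 mm thick, 155 mm above the table, at the gate-side end of the keeper: an open-topped steel channel on the bolt post, 46 mm long along the rail, 22 mm wide inside, side walls up to 185 mm above the table. The bolt's toe (14 x 10 mm) hangs 10 mm below this edge when it sags
- food_pan: empty open steel food pan, 150 x 220 mm, 60 mm high, standing beyond the gate; origin under its middle
- bowl: white bowl, 110 mm across, 55 mm high, beyond the rail near its hinge end; origin under its middle
- cup: blue cup, 72 mm across, 75 mm high, beyond the rail near its bolt end; origin under its middle
- sauce_bottle: amber bottle, 56 mm across, 150 mm high, beyond the rail; origin under its middle
- jar: earthen jar with steel cap, 68 mm across, 85 mm high, beyond the rail; origin under its middle
- ladle: 200 mm serving spoon lying along the rail on the robot's side, near the bolt end; origin under its middle
- side_plate: white plate, 150 mm across, 18 mm high, on the robot's side near the hinge end; origin under its middle

How it is judged:
By the outcome, as a careful person would: the job done as asked, in the order asked, and still so for the second after the job is handed in, while the arm keeps its last pose, push and grip.
It also fails if it takes over 32 s, if anything falls off the work surface, if the arm or the gripper's body presses on something with over 40 N, if the wrist force passes 120 N, or if a joint passes its speed limit or range.

### The arm

A 6-joint arm with a two-finger parallel gripper is mounted at the origin on the work surface. World frame = base frame: x ahead of the robot, y to its left, z up, the work surface at z = 0. Lengths are in mm, angles in rad, forces in N, time in s.
With the tool pointing down it reaches from about 400 to 925 mm from the base axis. Payload 12.5 kg.
Tool frame: the origin (TCP) lies midway between the tips of the shut fingers; the grasp point (between the pads) lies 19 mm behind it; y points along the fingers, x is the direction in which the jaws open and shut, and the axes are right-handed (so a half turn about y gives the same grasp; the last joint's range is limited). The gripper opens to 95 mm and grips with 3 to 60 N. Pads are 20 mm wide; open, the fingers measure 119 mm over their backs; the gripper's body (75 mm by 180 mm) begins 59 mm behind the grasp point.
Start: joints at [1.022, 0.491, 1.559, -0, 1.092, -0.106], TCP at [267.781, 564.748, 214.661] pointing down, gripper open.
Joint ranges: [-3.1, 3.1], [-0.84, 2.19], [0.05, 2.79], [-1.13, 4.28], [0.06, 2.93], [-2.69, 2.69]. Speed limits (rad/s): [2.22, 2.22, 2.79, 3.14, 3.14, 3.14].

### API

Orientations are given as [roll, pitch, yaw] about the fixed x, y, z axes, in that order (R = Rz(yaw) Ry(pitch) Rx(roll)).
In Python, from cell import env, vision, job gives the robot as it stands.
- The arm moves only by the shell command python3 -m crank 'ROWS' [OPENING]. ROWS is JSON, a list of rows, each a list of 6 numbers: the shift along the tool's x, y, z in mm, then the turn, a rotation vector about the tool's x, y, z in degrees. In form: [[x, y, z, rx, ry, rz], ...]. A call has 1 to 5 rows; each row is the pose to reach, as a shift and turn from the pose measured when the call began, along the tool's axes at that moment; what a row does not reach only later rows make up. A row lasts 1/10 s, in which the tool goes at most 50 mm and 8.59 degrees, less where a joint would pass 70% of its speed; a pose out of reach is approached as far as the arm can. A call with a gripper value outside its range is refused whole. OPENING is the opening, from 0 (shut) to 1 (fully open), set as the call begins (- or left out, the last holds). The fingers move at their own pace and stop on an object; the grip force is fixed at half the most. Time passes only in rows, so rows that repeat a pose let the fingers close. It gives the time, the measured TCP pose, the force and the opening at its end, in the units of the state.
- env.state(): the state, without advancing time (a new reading comes with each control period).
- vision.read_camera(name): name is "scene" or "top" or "wrist"; returns (picture, depth): 400x640x3 uint8, blue, green, red; 400x640 float32, mm along the optical axis (not along the pixel's ray), 0 where there is no reading.
- vision.calibration(name): a dict with "vertical_fov" (degrees; the focal length in pixels is half the picture's height over the tangent of half this angle, whatever the lens; pixels are square), "cx", "cy" (the principal point, pixels), "pose" (4x4, takes a point from camera to world coordinates). Camera axes: x right, y down, z forward; pixel columns grow to the right and rows downward; lengths in mm; the calibration is good to about 2 mm. A picture is of the moment at which its call begins: read the wrist's pose just before it. calibration takes no time and is no camera call; for the wrist camera it gives the pose at the moment of the call.
- job.job_done(): hands the job in, once; it reports no verdict.
The state is a dict: "t": time; "joints": joint angles; "qvel": joint speeds; "tau": joint torques, N m; "eef_pos": TCP position; "tcp_rot": TCP orientation; "ft_force": force on the tool from outside, world axes, zero at the start; "moment": the same for the moment, N m; "opening": opening from 0.0 (shut) to 1.0 (fully open).
Only numpy, scipy, OpenCV 4.12 (cv2) and the standard library are available. Lean on these libraries where they do the work, as an engineer would, in place of code of your own. Each camera call takes 0.05 s, during which the arm holds its last target.

## Working session

There is one attempt and no reset: what is moved stays moved. The work goes in short steps, Python scripts to look and compute and a shell command to move; the robot and the scene stay as the last step left them, time stands still between calls to the robot, and variables do not carry over. Pictures are saved under pics/ and viewed, and the job is handed in when it is done.

```bash
ls; mkdir -p pics
python3 - <<'E'
from cell import env, vision
import cv2,numpy as np
print(env.state())
for n in("scene","top","wrist"):
    c=vision.calibration(n); p,d=vision.read_camera(n)
    cv2.imwrite(f"pics/a_{n}.png",p); np.savez(f"pics/a_{n}.npz",p=p,d=d,**{k:np.array(v) for k,v in c.items()})
    print(n,c)
E
```

```text
pics
{'t': 0.0, 'joints': array([ 1.02240982e+00,  4.91569579e-01,  1.55948611e+00,  1.16928392e-05,
        1.09170873e+00, -1.05573193e-01]), 'qvel': array([ 0.00118459, -0.00018106,  0.00010951,  0.00075651, -0.0008954 ,
        0.00022975]), 'tau': array([-9.07919621e-04, -6.12640929e+01, -2.58183843e+01,  6.92315586e-02,
        4.81304736e-02, -1.28253923e-04]), 'eef_pos': array([267.62524011, 564.51005536, 214.04290792]), 'tcp_rot': array([-1.57066254e+00,  1.16414640e-03,  1.12797769e+00]), 'ft_force': array([ 0.04522725,  0.36247997, -0.37374528]), 'moment': array([-0.00863719,  0.02889621, -0.03499742]), 'opening': 1.0029711659125102}
scene {'vertical_fov': 52.50235602968957, 'cx': 315.0150459419233, 'cy': 205.67033901809037, 'pose': array([[-1.88840930e-02,  6.91148683e-01, -7.22465839e-01,
         1.46398309e+03],
       [ 9.99781044e-01,  1.95682401e-02, -7.41266174e-03,
         3.68351129e+01],
       [ 9.01413359e-03, -7.22447632e-01, -6.91366881e-01,
         1.01447368e+03],
       [ 0.00000000e+00,  0.00000000e+00,  0.00000000e+00,
         1.00000000e+00]])}
top 
[... 178 characters left out ...]

       [-9.99777804e-01, -1.36424874e-02,  1.60693935e-02,
         1.35395913e+01],
       [-1.33083668e-02, -1.82675058e-01, -9.83083267e-01,
         1.35039283e+03],
       [ 0.00000000e+00,  0.00000000e+00,  0.00000000e+00,
         1.00000000e+00]])}
wrist {'vertical_fov': 66.21394826627186, 'cx': 318.1344688588471, 'cy': 198.44018812295133, 'pose': array([[ 4.28043713e-01,  8.72365299e-01,  2.36129976e-01,
         2.01806150e+02],
       [ 9.03755125e-01, -4.12511260e-01, -1.14285324e-01,
         5.96696676e+02],
       [-2.29227650e-03,  2.62322790e-01, -9.64977461e-01,
         3.84857773e+02],
       [ 0.00000000e+00,  0.00000000e+00,  0.00000000e+00,
         1.00000000e+00]])}
```

View pics/a_scene.png

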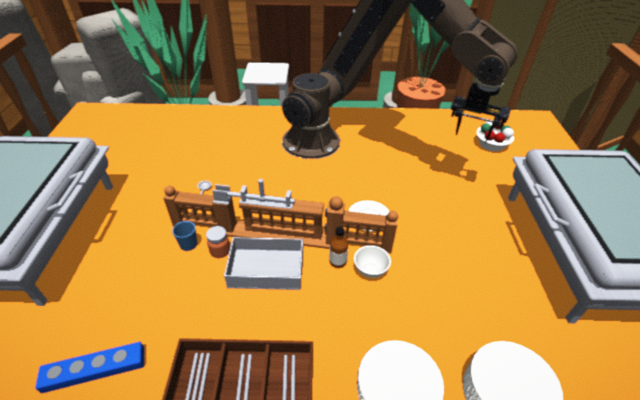

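View pics/a_top.png

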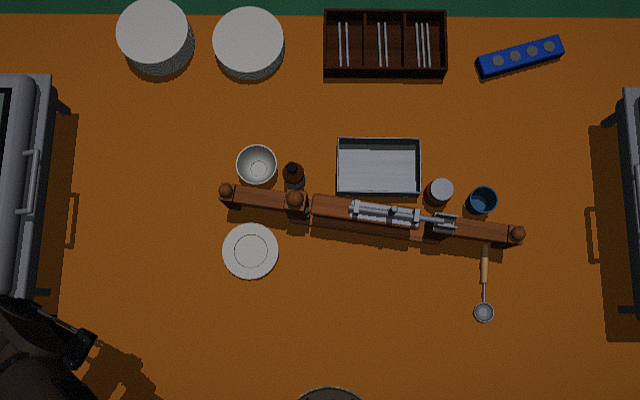

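View pics/a_wrist.png

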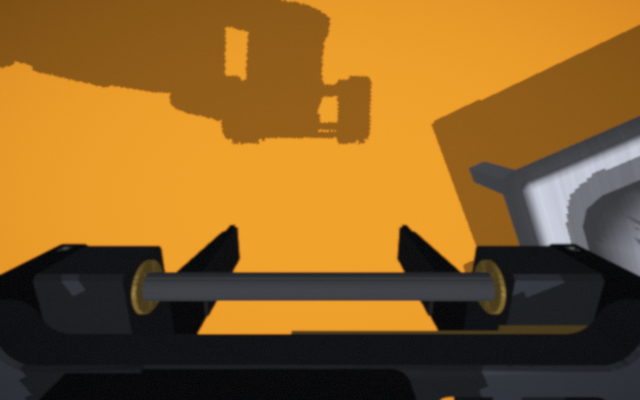

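Run:
```python
import cv2
t=cv2.imread("pics/a_top.png")[170:250,280:480]; s=cv2.imread("pics/a_scene.png")[165:265,150:350]
cv2.imwrite("pics/b_t.png",cv2.convertScaleAbs(cv2.resize(t,None,fx=4,fy=4,interpolation=cv2.INTER_CUBIC),alpha=1.5)); cv2.imwrite("pics/b_s.png",cv2.resize(s,None,fx=4,fy=4,interpolation=cv2.INTER_CUBIC))
```

```text
(no output)
```

View pics/b_t.png

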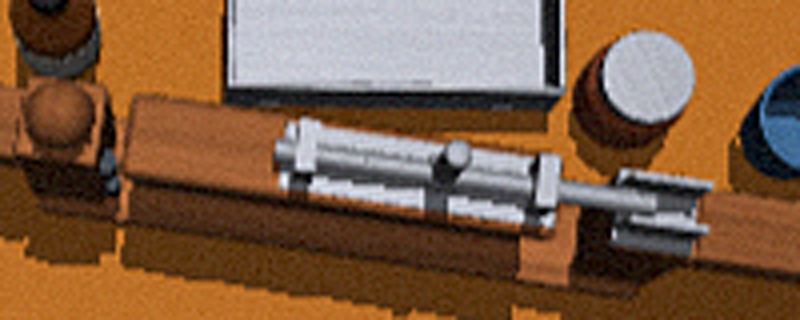

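View pics/b_s.png

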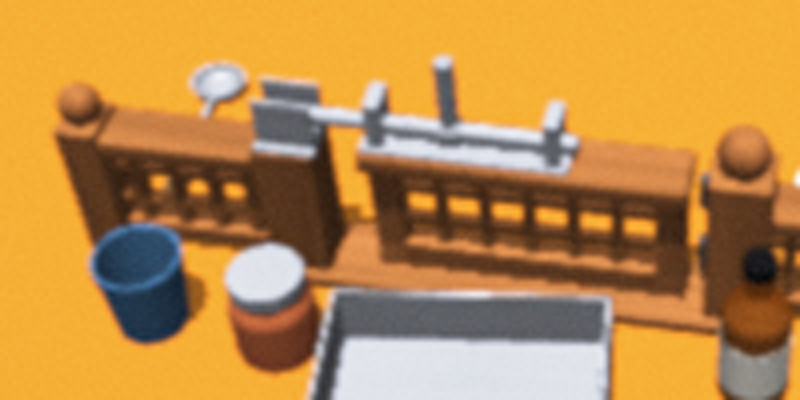

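```bash
cat > h.py <<'E'
import numpy as np
def ray(c,u,v):
    f=200/np.tan(np.radians(float(c["vertical_fov"]))/2)
    P=np.array(c["pose"]); d=P[:3,:3]@np.array([(u-float(c["cx"]))/f,(v-float(c["cy"]))/f,1.]); return P[:3,3],d
def atz(c,u,v,z):
    o,d=ray(c,u,v); return o+d*(z-o[2])/d[2]
def two(a,b):
    (o1,d1),(o2,d2)=a,b
    A=np.stack([d1,-d2],1); s=np.linalg.lstsq(A,o2-o1,rcond=None)[0]
    p,q=o1+d1*s[0],o2+d2*s[1]; return (p+q)/2,np.linalg.norm(p-q)
E
python3 - <<'E'
from h import *
T=np.load("pics/a_top.npz");S=np.load("pics/a_scene.npz")
for n,t,s,z in[("handletop",(394.75,208),(260.75,180.5),235),("strapB",(417,211.5),(244.2,187),193),("strapH",(357,202.5),(289.2,191),193),("hball",(294.7,198.5),(336,203),185)]:
    print(n,two(ray(T,*t),ray(S,*s)),atz(T,*t,z),atz(S,*s,z))
E
```

```text
handletop (array([ 543.8176202 , -136.44589071,  233.28979397]), np.float64(3.008742805764781)) [ 543.64195644 -137.72915215  235.        ] [ 545.99630217 -134.53632832  235.        ]
strapB (array([ 541.48554406, -190.11972252,  204.42218293]), np.float64(4.594436632931572)) [ 543.70446949 -194.50050744  193.        ] [ 528.80846738 -190.91658672  193.        ]
strapH (array([559.92760702, -52.76472846, 207.98310101]), np.float64(5.324296588237892)) [562.8988834  -56.33448496 193.        ] [543.2378611  -51.70599741 193.        ]
hball (array([573.80943108,  90.12926793, 175.4258911 ]), np.float64(1.4911080286895404)) [571.92279328  88.7641662  185.        ] [583.91648345  90.25971909 185.        ]
```

```bash
cat >> h.py <<'E'
from scipy.spatial.transform import Rotation as Ro
def go(st,p,yaw):
    R=Ro.from_euler('xyz',st["tcp_rot"]); Rt=Ro.from_euler('xyz',[-np.pi/2,0,yaw])
    return np.round(R.inv().apply(np.array(p)-st["eef_pos"]),1),np.round((R.inv()*Rt).as_rotvec(degrees=True),2)
E
python3 -m crank '[[0,-40,0,0,0,0],[0,-80,0,0,0,0]]'
python3 - <<'E'
from h import *
from cell import env
T=np.load("pics/a_top.npz")
for z in(150,165): print(atz(T,226,190,z),atz(T,517,234,z))
print(go(env.state(),[545,-136,300],-0.138))
E
```

```text
t: 0.35
eef_pos: [267.5, 564.2, 294.1]
tcp_rot: [-1.57, 0.004, 1.128]
ft_force: [-0.1, 0.4, 0.6]
opening: 1.002
[597.46829041 257.97654219 150.        ] [ 500.48964428 -437.01306915  150.        ]
[594.29360826 254.9220802  165.        ] [ 498.52679851 -431.38300393  165.        ]
(array([-513.7,   -4.1, -550.8]), array([ 0.12, 72.53, -0.21]))
```

```bash
python3 -m crank '[[-514,-4,-551,0,72.5,0],[-514,-4,-551,0,72.5,0],[-514,-4,-551,0,72.5,0],[-514,-4,-551,0,72.5,0],[-514,-4,-551,0,72.5,0]]'
python3 - <<'E'
from h import *
from cell import env
s=env.state();print(s["joints"],go(s,[545,-136,300],-0.139))
E
```

```text
t: 0.85
eef_pos: [359.9, 330.3, 296.1]
tcp_rot: [-1.573, 0.002, 0.372]
ft_force: [1.7, 0.6, 0.4]
opening: 1.001
[ 6.08190286e-01  2.13500035e-01  1.76425468e+00 -1.72523492e-03
  1.16612875e+00  2.36596083e-01] (array([   2.8,   -2.9, -501.7]), array([ 0.14, 29.29, -0.07]))
```

```bash
python3 -m crank '[[3,-3,-502,0,29.3,0],[3,-3,-502,0,29.3,0],[3,-3,-502,0,29.3,0],[3,-3,-502,0,29.3,0],[3,-3,-502,0,29.3,0]]'
python3 - <<'E'
from h import *
from cell import env
s=env.state();print(s["joints"],go(s,[545,-136,300],-0.139))
E
```

```text
t: 1.35
eef_pos: [452.1, 97.7, 298.2]
tcp_rot: [-1.573, 0.0, -0.142]
ft_force: [1.2, -0.0, 0.8]
opening: 1.0
[ 0.07147285  0.16998172  1.81529453 -0.00273789  1.15716129  0.21415378] (array([ 125. ,   -1.3, -218.3]), array([ 0.15, -0.15, -0.02]))
```

```bash
python3 -m crank '[[125,-1,-218,0,0,0],[125,-1,-218,0,0,0],[125,-1,-218,0,0,0],[125,-1,-218,0,0,0],[125,-1,-218,0,0,0]]' 
python3 -m crank '[[0,0,0,0,0,0],[0,0,0,0,0,0]]'
python3 - <<'E'
from h import *
from cell import env,vision
import cv2
s=env.state();print(s["joints"],go(s,[545,-136,300],-0.139))
c=vision.calibration("wrist");p,d=vision.read_camera("wrist");cv2.imwrite("pics/c_w.png",p);np.savez("pics/c_w.npz",d=d,**{k:np.array(v) for k,v in c.items()})
E
```

```text
t: 1.85
eef_pos: [544.1, -134.8, 299.7]
tcp_rot: [-1.573, 0.0, -0.142]
ft_force: [0.7, 1.4, 1.0]
opening: 0.998
t: 2.05
eef_pos: [543.9, -135.7, 298.9]
tcp_rot: [-1.573, 0.002, -0.144]
ft_force: [-0.7, -0.1, -0.4]
opening: 1.002
[-0.36107253  0.32309389  1.60027065 -0.00263157  1.21957966 -0.21621856] (array([ 1.1, -1.1, -0.2]), array([ 0.12, -0.28, -0.11]))
```

View pics/c_w.png

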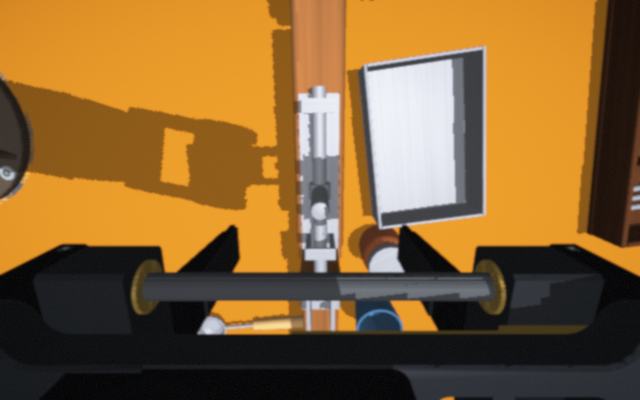

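Run:
```python
from h import *
C=np.load("pics/c_w.npz"); print(C["pose"].round(3))
T=np.load("pics/a_top.npz")
print("top",atz(C,319.5,209.5,235),two(ray(C,319.5,209.5),ray(T,394.75,208)))
for u,v in[(319,104),(320,254)]: print(atz(C,u,v,193))
d=C["d"]
f=200/np.tan(np.radians(float(C["vertical_fov"]))/2)
for v in(205,210,215):print(d[v,305:335].round(0))
```

```text
[[ 9.90000e-01 -1.37000e-01 -4.00000e-02  5.55397e+02]
 [-1.43000e-01 -9.54000e-01 -2.62000e-01 -6.20640e+01]
 [-2.00000e-03  2.65000e-01 -9.64000e-01  4.69471e+02]
 [ 0.00000e+00  0.00000e+00  0.00000e+00  1.00000e+00]]
top [ 545.54567754 -135.09718359  235.        ] (array([ 545.34009338, -138.88068092,  223.99801487]), np.float64(0.8576647146389033))
[556.86667814 -53.83153499 193.        ]
[ 537.76144044 -193.65065437  193.        ]
[331. 330. 330. 331. 331. 330. 252. 246. 245. 244. 245. 245. 243. 245.
 244. 244. 243. 244. 244. 245. 244. 245. 246. 247. 259. 330. 330. 331.
 331. 331.]
[332. 332. 331. 333. 333. 249. 246. 244. 245. 246. 245. 245. 245. 244.
 246. 247. 246. 246. 245. 245. 244. 245. 244. 245. 247. 332. 332. 332.
 333. 332.]
[334. 333. 333. 336. 332. 333. 332. 247. 246. 246. 246. 245. 245. 246.
 246. 246. 245. 244. 246. 245. 247. 247. 246. 249. 332. 333. 333. 334.
 333. 334.]
```

```bash
python3 -m crank '[[1,40,0,0,0,0],[2,70,0,0,0.3,0],[2,90,0,0,0.3,0],[2,107,0,0,0.3,0],[2,107,0,0,0.3,0]]' 
python3 -m crank '[[0,0,0,0,0,0],[0,0,0,0,0,0],[0,0,0,0,0,0],[0,0,0,0,0,0],[0,0,0,0,0,0]]' 0.0
python3 -m crank '[[0,0,0,0,0,0],[0,0,0,0,0,0],[0,0,0,0,0,0],[0,0,0,0,0,0],[0,0,0,0,0,0]]' 0.0
python3 - <<'E'
from h import *
from cell import env,vision
import cv2
s=env.state();print(s["ft_force"],s["opening"]*95,s["eef_pos"])
p,d=vision.read_camera("wrist");cv2.imwrite("pics/d_w.png",p)
E
```

```text
t: 2.6
eef_pos: [544.4, -133.2, 190.7]
tcp_rot: [-1.572, 0.005, -0.146]
ft_force: [0.3, 0.2, 1.4]
opening: 1.005
t: 3.1
eef_pos: [544.5, -133.3, 191.1]
tcp_rot: [-1.572, 0.004, -0.146]
ft_force: [0.5, -0.0, -0.1]
opening: 0.636
t: 3.6
eef_pos: [544.5, -133.3, 191.1]
tcp_rot: [-1.572, 0.004, -0.146]
ft_force: [0.4, 0.2, -0.9]
opening: 0.214
[ 0.3544765   0.18584254 -0.9020787 ] 20.361101825057855 [ 544.45879311 -133.25967205  191.08125408]
```

View pics/d_w.png

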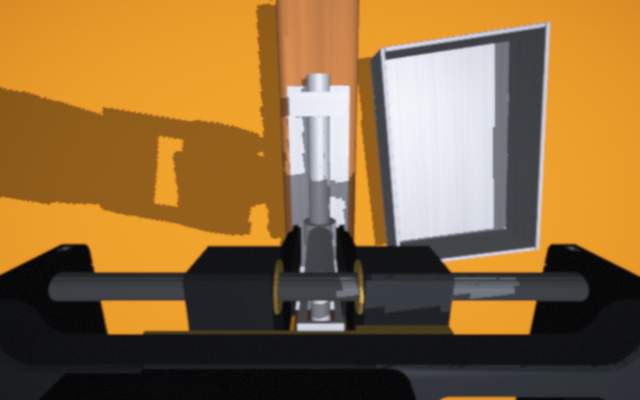

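```bash
python3 -m crank '[[0,0,0,0,0,0],[0,0,0,0,0,0],[0,0,0,0,0,0],[0,0,0,0,0,0],[0,0,0,0,0,0]]' 0.0
python3 -m crank '[[0,-4,0,0,0,0],[0,-8,0,0,0,0],[0,-12,0,0,0,0],[0,-14,0,0,0,0],[0,-14,0,0,0,0]]'
```

```text
t: 4.15
eef_pos: [544.6, -133.3, 191.1]
tcp_rot: [-1.572, 0.004, -0.146]
ft_force: [1.7, -0.0, -1.4]
opening: 0.169
t: 4.65
eef_pos: [544.8, -133.3, 205.6]
tcp_rot: [-1.572, 0.003, -0.146]
ft_force: [1.9, -0.1, 0.2]
opening: 0.162
```

```bash
python3 -m crank '[[0,0,4,0,0,0],[0,0,8,0,0,0],[0,0,12,0,0,0],[0,0,12,0,0,0]]'
python3 -m crank '[[0,0,4,0,0,0],[0,0,8,0,0,0],[0,0,12,0,0,0],[0,0,16,0,0,0],[0,0,16,0,0,0]]'
python3 - <<'E'
from h import *
from cell import env,vision
import cv2
s=env.state();print(s["ft_force"],s["moment"],s["opening"]*95,s["eef_pos"])
p,d=vision.read_camera("wrist");cv2.imwrite("pics/e_w.png",p)
p,d=vision.read_camera("scene");cv2.imwrite("pics/e_s.png",cv2.resize(p[150:260,150:350],None,fx=4,fy=4,interpolation=cv2.INTER_CUBIC))
E
```

```text
t: 5.05
eef_pos: [546.6, -120.8, 205.5]
tcp_rot: [-1.572, 0.003, -0.146]
ft_force: [2.4, 0.6, -0.7]
opening: 0.165
t: 5.55
eef_pos: [549.0, -104.3, 205.5]
tcp_rot: [-1.572, 0.003, -0.145]
ft_force: [1.2, 1.0, -0.8]
opening: 0.165
[ 1.20647721  0.96963338 -0.75964306] [ 0.12664965 -0.37546999  0.00058296] 15.697727664454842 [ 548.975047   -104.252229    205.45503382]
```

View pics/e_w.png

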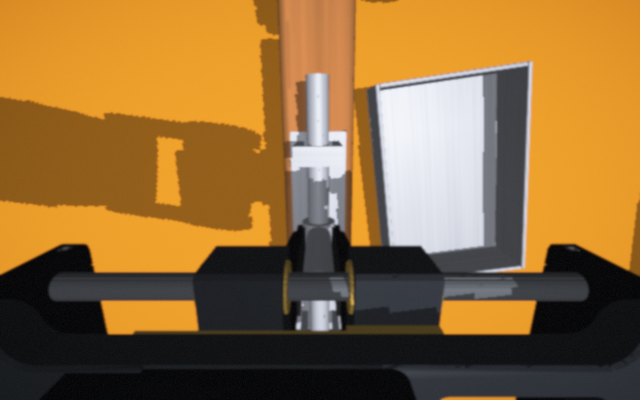

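View pics/e_s.png

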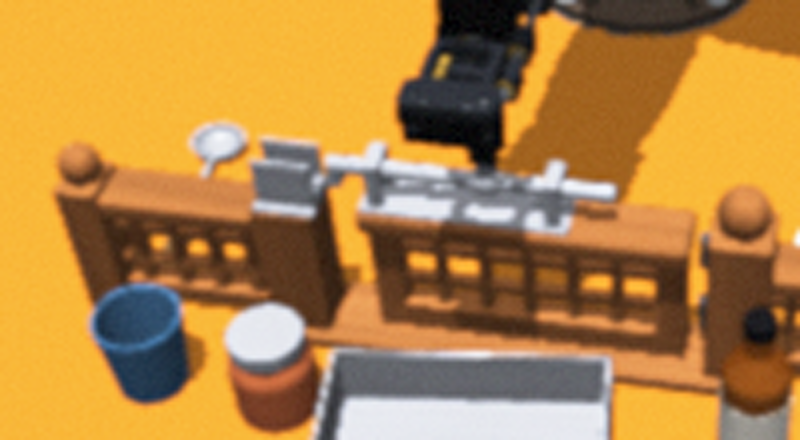

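```bash
python3 -m crank '[[-2.8,0,0,0,1,0],[-5.6,0,0.1,0,2,0],[-8.4,0,0.2,0,3,0],[-11.2,0,0.4,0,4,0]]'; python3 -c "
from cell import env;s=env.state();print(s['ft_force'],s['eef_pos'],s['moment'],s['tau'][0])"
```

```text
t: 6.05
eef_pos: [537.7, -102.6, 205.5]
tcp_rot: [-1.572, 0.003, -0.217]
ft_force: [2.6, -0.6, -1.7]
opening: 0.162
[ 2.63533165 -0.64061704 -1.7262021 ] [ 537.68612504 -102.62909923  205.53637904] [-0.25516872 -0.64725763 -0.05649006] 0.05135339917615056
```

```bash
python3 -m crank '[[-7,0,0.15,0,2.5,0],[-14,0,0.6,0,5,0],[-21,0,1.4,0,7.5,0],[-28,0,2.4,0,10,0],[-33,0,3.5,0,12,0]]'; python3 -m crank '[[-5.6,0,0.1,0,2,0],[-11.2,0,0.4,0,4,0],[-11.2,0,0.4,0,4,0],[-11.2,0,0.4,0,4,0]]'
python3 - <<'E'
from h import *
from cell import env,vision
import cv2
s=env.state();print(s["ft_force"],s["moment"],s["opening"]*95,s["eef_pos"],s["tcp_rot"])
H=np.array([572,54.9]);v=s["eef_pos"][:2]-H;print(np.hypot(*v),np.degrees(np.arctan2(-v[0],-v[1])))
for n in("wrist","scene","top"):
    c=vision.calibration(n);p,d=vision.read_camera(n);np.savez(f"pics/f_{n}.npz",d=d,p=p,**{k:np.array(v) for k,v in c.items()})
    if n=="scene": p=cv2.resize(p[150:260,150:350],None,fx=4,fy=4,interpolation=cv2.INTER_CUBIC)
    cv2.imwrite(f"pics/f_{n}.png",p)
E
```

```text
t: 6.55
eef_pos: [505.8, -92.3, 205.8]
tcp_rot: [-1.573, 0.002, -0.429]
ft_force: [2.7, -2.2, -2.1]
opening: 0.166
t: 6.95
eef_pos: [495.8, -87.5, 206.0]
tcp_rot: [-1.573, 0.002, -0.498]
ft_force: [2.2, -2.5, -0.5]
opening: 0.164
[ 2.17762429 -2.47546378 -0.54977256] [-0.61513102 -0.4453917   0.0837124 ] 15.546847374520322 [495.84517741 -87.54322507 205.98131644] [-1.57339401  0.00163923 -0.49805666]
161.52284473421807 28.130422269003436
```

View pics/f_wrist.png

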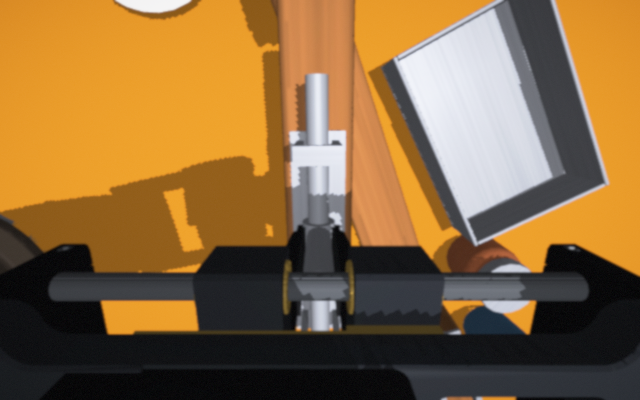

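View pics/f_scene.png

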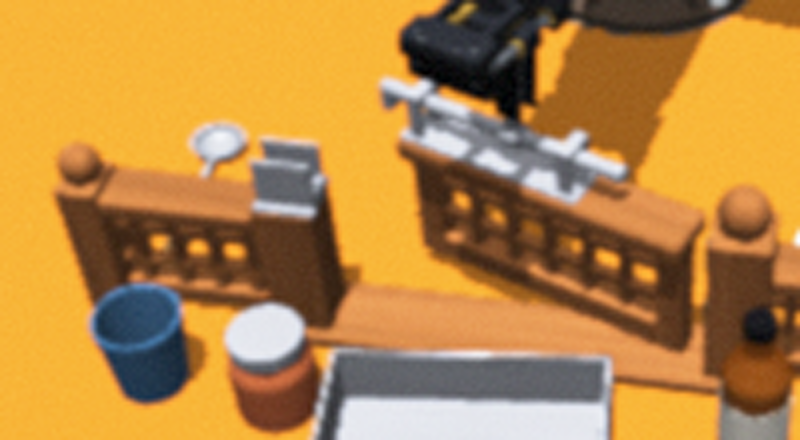

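View pics/f_top.png

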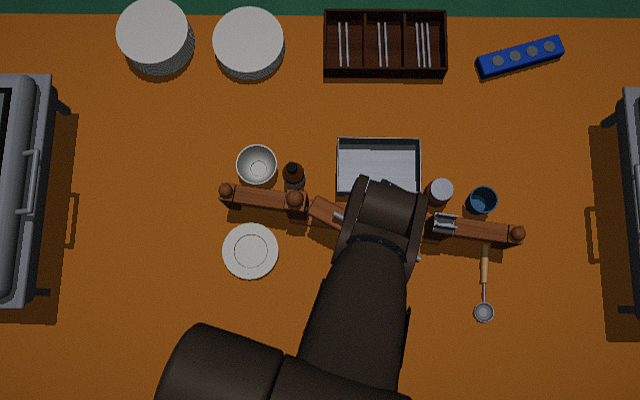

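```bash
python3 -m crank '[[0,0,0,0,0,0],[0,0,0,0,0,0],[0,0,0,0,0,0],[0,0,0,0,0,0],[0,0,0,0,0,0]]'
python3 - <<'E'
from cell import env,job
s=env.state();print(s["qvel"].round(4),s["eef_pos"])
print(job.job_done())
E
```

```text
t: 7.6
eef_pos: [496.0, -87.5, 205.8]
tcp_rot: [-1.573, 0.002, -0.498]
ft_force: [3.4, -2.6, -1.9]
opening: 0.162
[-0.0004  0.0015  0.0013  0.0024  0.0003  0.0002] [495.96527792 -87.54158879 205.81033926]
the job is handed in; nothing more can be done
None
```

The gate is being held about 20° open with the bolt drawn, and I handed the job in at about 7.6 s. The report gives no verdict.

- **Bolt:** I gripped the handle post across the gate, lifted it about 14 mm and drew it 29 mm, from roughly 13 mm to 42 mm. I felt no catch at the lip.
- **Gate:** I swung the post about the hinge line, turning the gripper with it. The tool yaw and the post's position about the hinge both give about 20.2°.
- **Last checks:** The arm is at rest with a 4–5 N load and an opening of 15.5 mm on the 16 mm post. The final wrist picture shows the bolt in the same place against the hinge-side strap as before the pull. The tableware looks unmoved in the final pictures.
- **Disagreements:** The two views differed by about 3–4 mm on where the handle stood, and two estimates of the hinge's x position differed by about 4 mm. The draw figure is therefore good to about 2 mm. My first picks of the strap tops in the pictures were about 8 mm off, so I took them again from the wrist view.

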